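# Weigh down a veneered panel

### The arm

A 7-joint arm with a two-finger parallel gripper is mounted at the origin on the work surface. World frame = base frame: x ahead of the robot, y to its left, z up, the work surface at z = 0. Lengths are in m, angles in rad, forces in N, time in s.
With the tool pointing down it reaches from about 0.425 to 0.925 m from the base axis. Payload 6.8 kg.
Tool frame: the origin (TCP) lies on the centre line of the jaws, within the pads' length; the fingertips stand bot.tip_reach ahead of it and the grasp point (between the pads) lies 3 mm ahead of it (bot.tip_reach is the distance from the TCP to the fingertips, in m); z points along the fingers, y is the line along which they close (so a half turn about z gives the same grasp; the last joint's range is limited). The gripper opens to 85 mm and grips with 20 to 120 N. Pads are 22 mm wide; open, the fingers measure 114 mm over their backs; the gripper's body (76 mm by 85 mm) begins 54 mm behind the grasp point. The pads swing forward as they close: fully open they stand 13 mm farther back than shut.
Start: joints at [-1.438, 0.477, 0.022, 1.555, -0.011, 1.109, -0.083], TCP at [0.161, 0.656, 0.221] pointing down, gripper open.
Joint ranges: [-2.96, 2.96], [-0.34, 2.1], [-1.41, 1.46], [0.24, 2.44], [-1.37, 4.51], [0.17, 1.92], [-2.96, 2.96]. Speed limits (rad/s): [2.39, 2.39, 3.14, 3.14, 3.14, 3.14, 3.14].

### API

Orientations are given as a unit quaternion [w, x, y, z].
In Python, from station import bot gives the robot as it stands.
- The arm moves only by the tool jog_arm, never from a script. Its argument "deltas" is a list of rows, each a list of 7 numbers: the shift along the world's x, y, z in m, then the turn, a rotation vector about the world's x, y, z in rad, then the opening, from 0 (shut) to 1 (fully open). In form: [[x, y, z, rx, ry, rz, grip], ...]. A call has 1 to 10 rows; each row shifts and turns the commanded pose from where the row before left it; what a row does not reach is not made up. A row lasts 1/10 s, in which the tool goes at most 50 mm and 8.59 degrees, less where a joint would pass 70% of its speed; a pose out of reach is approached as far as the arm can. A call with a gripper value outside its range is refused whole. The fingers move at their own pace and stop on an object; "newtons" is the grip in N (left out, the last holds). Time passes only in rows, so rows that do not move let the fingers close. It gives the time, the measured TCP pose, the force, the opening and the grip force at its end, in the units of the state.
- bot.get_obs(): the state, without advancing time (a new reading comes with each control period).
- bot.read_camera(name): name is "scene" or "top" or "wrist"; returns a dict with "img" (480x640x3 uint8, red, green, blue), "K" (3x3 intrinsics, pixels), "eye" and "attitude" of the camera in the world. Camera axes: x right, y down, z forward; pixel columns grow to the right and rows downward; lengths in m; the calibration is good to about 2 mm. A picture is of the moment at which its call begins. There is no depth.
- bot.hand_in(): hands the job in; it is judged then, once.
The state is a dict: "t": time; "q": joint angles; "joint_vel": joint speeds; "joint_torque": joint torques, N m; "eef_pos": TCP position; "tool_rot": TCP orientation; "contact_force": force on the tool from outside, world axes, zero at the start; "torque": the same for the moment, N m; "gripper_width": opening from 0.0 (shut) to 1.0 (fully open); "grasp_force": force on a finger pad.
Only numpy, scipy, OpenCV 4.12 (cv2) and the standard library are available. Lean on these libraries where they do the work, as an engineer would, in place of code of your own. Each camera call takes 0.05 s, during which the arm holds its last target. There are 200 camera calls.

### The job

Press the freshly veneered panel: lay the press board (the one with the bar handle) squarely on the panel, edges lined up all round. Then carry over the round iron weight with the ring and the varnish tin with the bail handle, and gently set them upright on the board, one on each side of the board's handle, each about midway between the handle and the end of the board and centred across its width. Leave everything else on the bench where it is.

Things in the scene. Friction and masses are not known exactly. Their poses are not given: they have to be found in the camera images.
- panel: The workpiece: flat rectangular panel, 280 (x) x 120 (y) x 20 mm thick, pale wood with a dark veneer on top, fixed on the bench, held by two low wooden dogs (14 mm tall) at its two short ends. No handle. Origin: centre of its underside on the bench; x along its length, z up; top face at z = 20 mm. It may be on the left or the right.
- board: The press board: loose plywood board, 280 (x) x 120 (y) x 18 mm thick, 0.45 kg, lying flat on the bench on the other side from the panel. A wooden bar handle stands across its middle: bar along the board's y, 100 mm long, 14 mm thick (in x), from 42 to 60 mm above the origin, on two posts at y = +-40 mm, 24 mm free under the bar. Grip the bar across its 14 mm thickness. Origin: centre of its underside; x along its length, z up. Either way round on the panel is fine.
- tin: The varnish tin: closed round metal tin with paper label, 76 mm across, 85 mm tall, about 0.75 kg, with a hinged wire bail handle. Origin: centre of its underside, z up. The bail turns about the tin's y axis, its pivots at y = +-42 mm, 75 mm above the origin. Stands near the middle of the bench, nearer or farther than the iron weight.
- bail (a joint): Angle of the tin's bail from upright, rad: 0 = upright over the tin, positive = leaning to the tin's +x, negative = to its -x, limits +-1. Slightly stiff: it stays where it is left, and the tin hangs almost plumb from it.
- bail_grip (a point): Centre of the bail's round wooden grip: 14 mm thick, 44 mm long, along the tin's y axis, 60 mm from the pivot line (135 mm above the tin's underside when the bail is upright). Frame turns with the bail: y along the grip, z away from the pivot.
- iron: The iron weight: dark round cast-iron disc, 78 mm across, 24 mm tall, about 0.75 kg, with a fixed ring standing on edge on top. Ring: outer diameter 58 mm, 10 mm thick bar, its plane is the weight's x-z plane (pinch it along the weight's y), top of the ring 76 mm above the underside. Origin: centre of its underside, z up. Stands near the middle of the bench, nearer or farther than the tin.
- iron_ring_top (a point): Centre of the bar at the top of the iron weight's ring, 71 mm above the weight's underside; axes as the weight's.
- hammer: Bystander, to be left alone: hammer lying at the near right. Origin at its underside near the middle.
- offcut: Bystander, to be left alone: small wooden offcut, 30 x 50 x 20 mm, lying between the weights. Origin on its underside.
- can: Bystander, to be left alone: plain metal can without any handle, 72 mm across, 100 mm tall, at the back. Origin on its underside.
- glue: Bystander, to be left alone: white glue bottle, 60 mm across, 170 mm tall, at the back. Origin on its underside.
- mug: Bystander, to be left alone: blue mug, 80 mm across, 90 mm tall, at the near left. Origin on its underside.
Not all that is in view belongs to the job. Leave any yellow look-alike of the tin alone.

How it is judged:
On the way:
1. the press board lies flat on the panel, edges lined up, let go, before any weight is on it (x of board in the frame of panel between -0.013 and 0.013 m and y of board in the frame of panel between -0.013 and 0.013 m and z of board in the frame of panel between 0.016 and 0.024 m and angle between the x axis of board and the x axis of panel, either way round below 0.1 rad and angle between board's own z axis and vertical below 0.04 rad and contact force between each of the fingers, iron, tin and board below 0.1 N), for 0.2 s.
At the end, for the whole second after the job is handed in: Press board flat on the panel, centre within 13 mm lengthwise and across, turned under 0.1 rad. Tin and iron weight upright (0.06 rad) and at rest on the board, one each side of its handle, each 45 to 110 mm from the handle along the board and within 30 mm of its centre line (x of board in the frame of panel between -0.013 and 0.013 m and y of board in the frame of panel between -0.013 and 0.013 m and z of board in the frame of panel between 0.016 and 0.024 m and angle between the x axis of board and the x axis of panel, either way round below 0.1 rad and angle between board's own z axis and vertical below 0.04 rad and y of tin in the frame of board between -0.03 and 0.03 m and z of tin in the frame of board between 0.014 and 0.022 m and angle between each of tin, iron's own z axis and vertical below 0.06 rad and linear speed of each of tin, iron below 0.02 m/s and y of iron in the frame of board between -0.03 and 0.03 m and z of iron in the frame of board between 0.014 and 0.022 m and ((x of tin in the frame of board between 0.045 and 0.11 m and x of iron in the frame of board between -0.11 and -0.045 m) or (x of tin in the frame of board between -0.11 and -0.045 m and x of iron in the frame of board between 0.045 and 0.11 m))); the robot touches nothing.
It fails at once if a bystander was moved more than 30 mm (distance of any of hammer, offcut, can, glue, mug from where it was at the start of the episode above 0.03 m).
It fails at once if a weight was tipped over (more than 0.6 rad) (angle between any of tin, iron's own z axis and vertical above 0.6 rad).
It fails at once if a weight was dropped or slammed onto the board (more than 80 N) (contact force between any of tin, iron and board above 80 N).
It also fails if it takes over 69 s, if anything falls off the work surface, if the arm or the gripper's body presses on something with over 40 N, if the wrist force passes 120 N, or if a joint passes its speed limit or range.

## Working session

There is one attempt and no reset: what is moved stays moved. The work goes in short steps, Python scripts to look and compute and a tool call to move; the robot and the scene stay as the last step left them, time stands still between calls to the robot, and variables do not carry over. Pictures are saved under pics/ and viewed, at most 10 in all, crops included, and the job is handed in when it is done.

Besides the shell and the picture viewer there is one more tool, called after ">>>" in YAML: its name, and indented under it one key for each argument. jog_arm: Moves the arm, as the interface text tells. Its arguments: {"type":"object","properties":{"deltas":{"type":"array"},"newtons":{"type":"number"}},"required":["deltas"]}

```bash
mkdir -p pics; cat > h.py <<'E'
from station import bot
import numpy as np, cv2
from scipy.spatial.transform import Rotation as R
def cam(n):
    d=bot.read_camera(n); return d
def rot(a):
    a=np.array(a,float)
    return a if a.shape==(3,3) else R.from_quat(a,scalar_first=True).as_matrix()
def ray(d,uv,z):
    K=np.array(d["K"]);v=rot(d["attitude"])@np.linalg.inv(K)@np.array([uv[0],uv[1],1.])
    e=np.array(d["eye"]);return e+v*(z-e[2])/v[2]
def save(d,n,crop=None,s=1):
    im=d["img"][:,:,::-1]
    if crop: im=im[crop[1]:crop[3],crop[0]:crop[2]]
    cv2.imwrite("pics/"+n,cv2.resize(im,None,fx=s,fy=s,interpolation=2))
E
python3 - <<'E'
from h import *
for n in("top","scene"):
    d=cam(n);save(d,n+"1.png");print(n,d["eye"],d["attitude"],np.array(d["K"]).tolist())
    np.savez(n+"1.npz",**d)
o=bot.get_obs();print(o,bot.tip_reach)
E
```

```text
top [ 0.43556408 -0.00696267  1.58831915] [-0.02188352  0.71354556 -0.69934042  0.03601144] [[508.68245616778273, 0.0, 320.8279770989726], [0.0, 508.68245616778273, 235.39037492458417], [0.0, 0.0, 1.0]]
scene [1.22281981 0.68013467 1.14710579] [-0.13669161  0.34955047  0.85993192 -0.34590023] [[602.8435458435924, 0.0, 322.8229732296952], [0.0, 602.8435458435924, 240.29214831080486], [0.0, 0.0, 1.0]]
{'t': 0.1, 'q': array([-1.43809363,  0.47773222,  0.02236651,  1.55635459, -0.01150522,
        1.1092923 , -0.08309321]), 'joint_vel': array([-0.00029479, -0.00186856,  0.00029086, -0.00250914, -0.00097824,
       -0.00136595, -0.00040735]), 'joint_torque': array([ 3.74292140e-03, -5.97761929e+01,  1.61342751e+00, -2.81957138e+01,
        1.28118010e-02,  5.02465366e-03,  3.58754085e-05]), 'eef_pos': array([0.16086927, 0.65498345, 0.22051265]), 'tool_rot': array([-3.60850335e-05,  1.20108993e-01,  9.92760365e-01, -8.28196515e-04]), 'contact_force': array([ 0.24802188, -0.20313322, -0.62206054]), 'torque': array([-0.02877242, -0.00563981, -0.03779225]), 'grasp_force': 0.0, 'gripper_width': 1.0003740248157573} 0.022
```

View pics/top1.png

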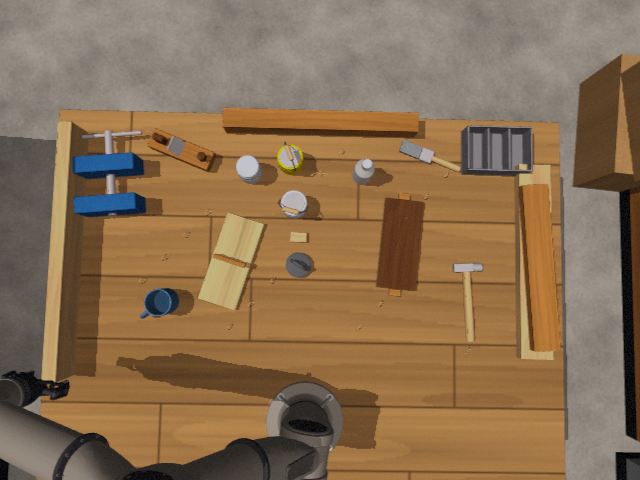

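View pics/scene1.png

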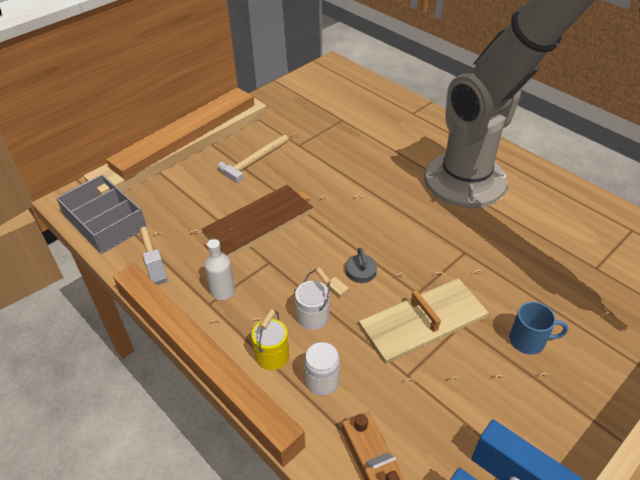

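Top view: the pale board is at (232,261) with its bar at (232,261), and the dark panel at (401,244). Tin candidates are the white tin with bail (294,204), the yellow look-alike (290,158) and the plain can without handle (249,169). I choose (294,204). The iron is at (299,265) and the offcut at (299,237). Next I measure these and check the choice in one close crop.

```bash
cat > m.py <<'E'
from h import *
t=dict(np.load("top1.npz"));s=dict(np.load("scene1.npz"))
hsv=cv2.cvtColor(t["img"],cv2.COLOR_RGB2HSV)
def big(m,box):
    k=np.zeros_like(m);x0,y0,x1,y1=box;k[y0:y1,x0:x1]=m[y0:y1,x0:x1]
    k=cv2.morphologyEx(k,cv2.MORPH_CLOSE,np.ones((9,9)))
    k=cv2.morphologyEx(k,cv2.MORPH_OPEN,np.ones((3,3)))
    c=max(cv2.findContours(k,0,1)[0],key=cv2.contourArea);return c
for n,pt in(("panel",(390,230)),("board",(245,235)),("bar",(232,261)),("bench",(330,240)),("boardlow",(220,285)),("iron",(290,265)),("tin",(296,200))): print(n,pt,t["img"][pt[1],pt[0]],hsv[pt[1],pt[0]])
pm=cv2.inRange(hsv,(0,0,0),(180,255,110));bm=cv2.inRange(hsv,(18,0,150),(32,140,255))
for n,m,box,z in(("panel",pm,(365,197,440,292),.02),("board",bm,(190,205,275,318),.018)):
    c=big(m,box);r=cv2.minAreaRect(c)
    P=np.array([ray(t,p,z)[:2] for p in cv2.boxPoints(r)]);e=P[1]-P[0],P[2]-P[1]
    L=max(e,key=np.linalg.norm);print(n,r,P.mean(0),[np.linalg.norm(v) for v in e],np.degrees(np.arctan2(L[1],L[0])))
im=np.vstack([cv2.resize(t["img"][180:290,190:330],None,fx=5,fy=5,interpolation=2)[:550,:700]])
a=cv2.resize(t["img"][180:290,260:330],None,fx=5,fy=5,interpolation=2)
b=cv2.resize(s["img"][235:345,285:385],None,fx=4.4,fy=5,interpolation=2)
cv2.imwrite("pics/crop1.png",np.hstack([a,b])[:,:,::-1])
E
python3 m.py
```

```text
panel (390, 230) [97 58 32] [ 12 171  97]
board (245, 235) [187 161 107] [ 20 109 187]
bar (232, 261) [172 113  54] [ 15 175 172]
bench (330, 240) [164 119  68] [ 16 149 164]
boardlow (220, 285) [194 176 121] [ 23  96 194]
iron (290, 265) [ 97 100 100] [ 90   8 100]
tin (296, 200) [185 176 179] [170  12 185]
panel ((400.2957458496094, 244.01211547851562), (40.914344787597656, 91.4427719116211), 5.355824947357178) [ 0.54403973 -0.28406869] [np.float64(0.28427592026406623), np.float64(0.12806777857234874)] -4.793089098325315
board ((230.40338134765625, 260.63714599609375), (38.855552673339844, 91.60973358154297), 18.778032302856445) [0.48211766 0.23906235] [np.float64(0.28028079909057624), np.float64(0.12047731128759794)] -16.692649928729168
```

View pics/crop1.png

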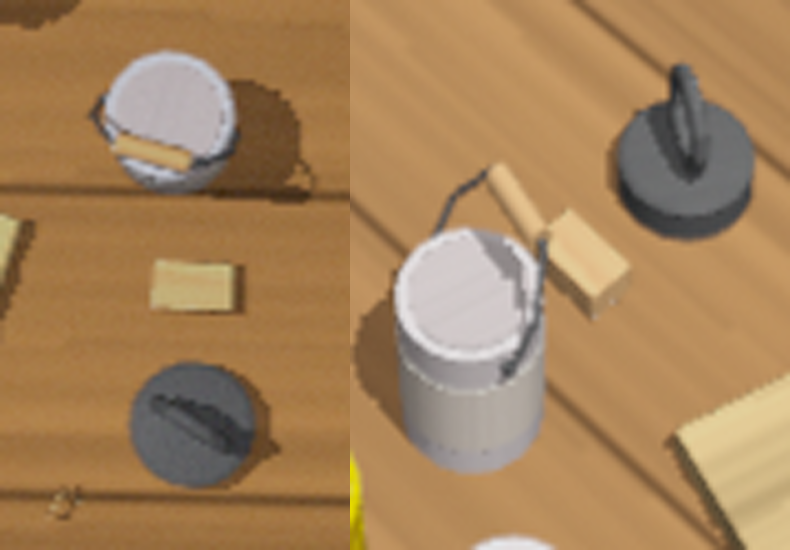

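The crop shows the white tin with its bail leaning towards the robot, so it is the right one. The iron's ring is visible, and the offcut lies between them. First I move over the board.

>>> jog_arm:
  deltas:
    - [0.0268,-0.0347,-0.001,0,0,-0.135,1]
    - [0.0268,-0.0347,-0.001,0,0,-0.135,1]
    - [0.0268,-0.0347,-0.001,0,0,-0.135,1]
    - [0.0268,-0.0347,-0.001,0,0,-0.135,1]
    - [0.0268,-0.0347,-0.001,0,0,-0.135,1]
    - [0.0268,-0.0347,-0.001,0,0,-0.135,1]
    - [0.0268,-0.0347,-0.001,0,0,-0.135,1]
    - [0.0268,-0.0347,-0.001,0,0,-0.135,1]
    - [0.0268,-0.0347,-0.001,0,0,-0.135,1]
    - [0.0268,-0.0347,-0.001,0,0,-0.135,1]

```text
t: 1.1
eef_pos: [0.4296, 0.3069, 0.2112]
tool_rot: [-0.0, 0.716, 0.698, -0.0]
contact_force: [0.3, 0.5, -0.0]
gripper_width: 1.001
grasp_force: 0.0
```

>>> jog_arm:
  deltas:
    - [0.0268,-0.0347,-0.001,0,0,-0.135,1]
    - [0.0268,-0.0347,-0.001,0,0,-0.135,1]
    - [0,0,0,0,0,0,1]
    - [0,0,0,0,0,0,1]

```text
t: 1.5
eef_pos: [0.4828, 0.2381, 0.2091]
tool_rot: [0.0, 0.802, 0.597, -0.0]
contact_force: [-0.3, 0.7, -0.4]
gripper_width: 0.997
grasp_force: 0.0
```

```bash
cat >> h.py <<'E'
def tool():
    o=bot.get_obs();M=rot(o["tool_rot"]);return o,np.round(o["eef_pos"],4),round(float(np.degrees(np.arctan2(M[1,1],M[0,1]))),2),np.round(M[:,2],3)
E
python3 - <<'E'
from h import *
d=cam("wrist");np.savez("w1.npz",**d);save(d,"w1.png");t=dict(np.load("top1.npz"))
print(tool()[1:],d["eye"]);print(ray(t,(232,261),.06))
E
```

```text
(array([0.4821, 0.2395, 0.2091]), -16.56, array([-0.001, -0.   , -1.   ])) [0.50562521 0.31663445 0.36154937]
[0.47889646 0.22797012 0.06      ]
```

View pics/w1.png

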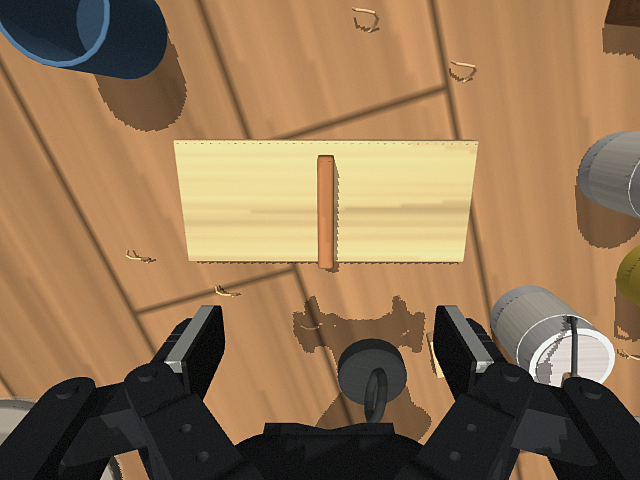

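Wrist view: board corners at about (175,141), (478,141), (464,263), (189,262), with the bar from (326,157) to (327,268).

```bash
python3 - <<'E'
from h import *
d=dict(np.load("w1.npz"))
P=np.array([ray(d,p,.018)[:2] for p in((175,141),(478,141),(464,263),(189,262))])
print(P,P.mean(0),[np.linalg.norm(P[i]-P[i-1]) for i in range(4)])
for e in(P[1]-P[0],P[2]-P[3]):print(np.degrees(np.arctan2(e[1],e[0])))
hsv=cv2.cvtColor(d["img"],cv2.COLOR_RGB2HSV)
m=cv2.inRange(d["img"],(120,60,20),(215,135,85));k=np.zeros_like(m);k[145:275,305:345]=m[145:275,305:345]
k=cv2.morphologyEx(k,cv2.MORPH_OPEN,np.ones((3,3)))
c=max(cv2.findContours(k,0,1)[0],key=cv2.contourArea);r=cv2.minAreaRect(c);print(r)
# bar top-face ends
for p in((326,162),(326,262),r[0]):print(ray(d,p,.06))
print(rot(d["attitude"]))
E
```

```text
[[0.36501175 0.3345094 ]
 [0.62931284 0.25513757]
 [0.59596724 0.13978484]
 [0.32932774 0.22101164]] [0.47990489 0.23761086] [np.float64(0.11897516329149396), np.float64(0.2759618688578674), np.float64(0.12007572895426696), np.float64(0.2787371801273997)]
-16.71545245331043
-16.942389163879948
((324.5, 210.0), (106.0, 15.0), 90.0)
[0.4930052  0.28173419 0.06      ]
[0.46755583 0.19765909 0.06      ]
[0.48013363 0.24360338 0.06      ]
[[ 9.57746825e-01 -2.73004744e-01 -9.04954650e-02]
 [-2.87612605e-01 -9.08997985e-01 -3.01664803e-01]
 [ 9.57270383e-05  3.14946143e-01 -9.49109539e-01]]
```

>>> jog_arm:
  deltas:
    - [-0.002,-0.0015,-0.035,0,0,-0.004,1]
    - [0,0,-0.04,0,0,0,1]
    - [0,0,-0.04,0,0,0,1]
    - [0,0,-0.03,0,0,0,1]
    - [0,0,-0.008,0,0,0,1]
    - [0,0,0,0,0,0,0.3]
    - [0,0,0,0,0,0,0]
    - [0,0,0,0,0,0,0]
    - [0,0,0,0,0,0,0]
    - [0,0,0,0,0,0,0]
  newtons: 60

```text
t: 2.55
eef_pos: [0.4811, 0.2381, 0.0573]
tool_rot: [-0.0, 0.803, 0.596, 0.001]
contact_force: [0.2, 1.2, 0.3]
gripper_width: 0.149
grasp_force: 0.0
```

>>> jog_arm:
  deltas:
    - [0,0,0.004,0,0,0,0]
    - [0,0,0.015,0,0,0,0]
    - [0,0,0.03,0,0,0,0]
    - [0,0,0.04,0,0,0,0]
    - [0,0,0.04,0,0,0,0]
    - [0,0,0.04,0,0,0,0]
    - [0,0,0.03,0,0,0,0]
    - [0,0,0,0,0,0,0]

```text
t: 3.35
eef_pos: [0.483, 0.2385, 0.2602]
tool_rot: [-0.0, 0.803, 0.596, 0.004]
contact_force: [-0.1, 0.5, 0.4]
gripper_width: -0.002
grasp_force: 0.0
```

```bash
python3 - <<'E'
from h import *
o=tool();print(o[1:],o[0]["contact_force"],o[0]["gripper_width"],o[0]["grasp_force"],o[0]["q"])
d=cam("top");np.savez("top2.npz",**d);d2=cam("wrist");np.savez("w2.npz",**d2)
cv2.imwrite("pics/w2.png",np.hstack([cv2.resize(d2["img"],(400,300)),cv2.resize(d["img"],(400,300))])[:,:,::-1])
# panel refined: edges in original top image
t=dict(np.load("top1.npz"));g=cv2.cvtColor(t["img"],cv2.COLOR_RGB2GRAY).astype(int)
for y in(210,230,244,258,280):print(y,g[y,376:396],g[y,412:430])
E
```

```text
(array([0.483 , 0.2385, 0.2602]), -16.88, array([ 0.007,  0.006, -1.   ])) [-0.06837289  0.51556287  0.42519976] -0.0018905918229946699 0.0 [-1.03224115  0.22371327  0.54413333  1.87082073 -0.13300761  1.07377062
 -0.73108942]
210 [133 133 133 132 134 133 136 109  71  61  63  63  62  64  61  67  59  65
  61  65] [ 69  62  66  61  62  64  64  70  66  66  69  78 117 127 131 125 128 129]
230 [121 121 124 120 121 101  72  61  60  66  68  69  66  71  67  59  62  62
  65  65] [ 62  68  64  68  66  68  66  68  68  76  75 111 119 120 120 121 123 120]
244 [122 122 122 113  81  64  65  60  68  68  66  61  63  64  59  57  62  62
  60  56] [ 59  62  68  72  70  70  62  70  79 114 126 127 125 126 125 126 125 127]
258 [130 130 113  84  65  65  67  63  64  60  64  63  64  59  62  61  62  65
  64  72] [ 62  67  69  67  68  66  71  76 109 122 121 120 123 120 119 119 118 116]
280 [87 73 69 66 68 69 65 61 63 67 64 62 66 63 59 63 65 67 69 64] [ 71  67  75  73  71  71 103 115 117 115 119 116 118 118 120 118 119 117]
```

View pics/w2.png

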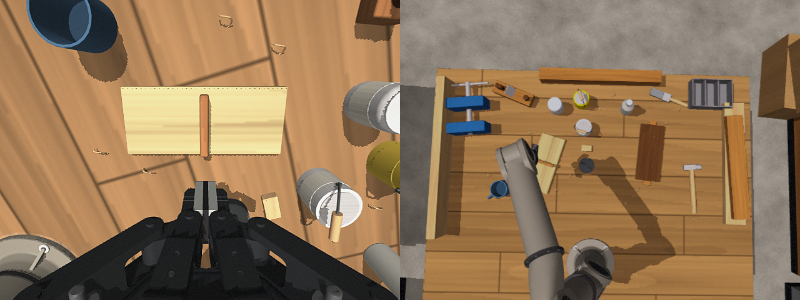

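The fingers had not finished closing when I lifted. The board looks undisturbed. I'll reopen, go a bit deeper and wait longer.

>>> jog_arm:
  deltas:
    - [0,0,0,0,0,0,0.6]
    - [0,0,0,0,0,0,0.6]
    - [-0.0015,-0.0005,-0.03,0,0,0,0.6]
    - [0,0,-0.04,0,0,0,0.6]
    - [0,0,-0.04,0,0,0,0.6]
    - [0,0,-0.035,0,0,0,0.6]
    - [0,0,-0.025,0,0,0,0.6]
    - [0,0,0,0,0,0,0.6]

```text
t: 4.25
eef_pos: [0.4761, 0.2353, 0.0815]
tool_rot: [0.0, 0.803, 0.596, -0.004]
contact_force: [-0.9, -0.6, 0.8]
gripper_width: 0.599
grasp_force: 0.0
```

>>> jog_arm:
  deltas:
    - [0,0,-0.025,0,0,0,0.6]
    - [0,0,-0.013,0,0,0,0.6]
    - [0,0,0,0,0,0,0]
    - [0,0,0,0,0,0,0]
    - [0,0,0,0,0,0,0]
    - [0,0,0,0,0,0,0]
    - [0,0,0,0,0,0,0]
    - [0,0,0,0,0,0,0]
    - [0,0,0,0,0,0,0]

```text
t: 5.15
eef_pos: [0.4798, 0.2374, 0.0486]
tool_rot: [-0.0, 0.803, 0.596, 0.001]
contact_force: [-1.6, -1.3, 6.8]
gripper_width: 0.118
grasp_force: 59.2
```

Gripped. I lift, and refine the panel's position with the scene image.

>>> jog_arm:
  deltas:
    - [0,0,0.005,0,0,0,0]
    - [0,0,0.015,0,0,0,0]
    - [0,0,0.03,0,0,0,0]
    - [0,0,0.04,0,0,0,0]
    - [0,0,0.04,0,0,0,0]
    - [0,0,0.03,0,0,0,0]
    - [0,0,0.01,0,0,0,0]
    - [0,0,0,0,0,0,0]

```text
t: 5.95
eef_pos: [0.4793, 0.2375, 0.2182]
tool_rot: [-0.0, 0.803, 0.596, 0.001]
contact_force: [0.6, -0.9, -5.1]
gripper_width: 0.115
grasp_force: 58.9
```

```bash
python3 - <<'E'
from h import *
s=dict(np.load("scene1.npz"));t=dict(np.load("top1.npz"))
m=cv2.inRange(cv2.cvtColor(s["img"],cv2.COLOR_RGB2HSV),(0,100,0),(20,255,115))
k=np.zeros_like(m);k[175:265,195:325]=m[175:265,195:325]
k=cv2.morphologyEx(cv2.morphologyEx(k,3,np.ones((7,7))),2,np.ones((3,3)))
c=max(cv2.findContours(k,0,1)[0],key=cv2.contourArea)
P=cv2.approxPolyDP(cv2.convexHull(c),5,True)[:,0];Q=np.array([ray(s,p,.02)[:2] for p in P]);print(P,Q,Q.mean(0),np.linalg.norm(Q-np.roll(Q,1,0),axis=1))
# left edge of panel in top view, on z=.02
L=np.array([ray(t,p,.02)[:2] for p in((383.2,210),(381.2,230),(379.6,244),(378.4,258),(376,280))]);print(L)
a=np.polyfit(L[:,0],L[:,1],1);yaw=np.arctan(a[0]);n=np.array([np.sin(yaw),-np.cos(yaw)]);e=np.array([.544,np.polyval(a,.544)]);print(np.degrees(yaw),e+n*.06)
o=tool();print(o[1:],o[0]["contact_force"],o[0]["grasp_force"],o[0]["gripper_width"])
d2=cam("wrist");np.savez("w3.npz",**d2);save(d2,"w3.png")
E
```

```text
[[310 206]
 [228 253]
 [203 232]
 [287 188]] [[ 0.41455039 -0.21557801]
 [ 0.6824613  -0.23443641]
 [ 0.68321033 -0.33976262]
 [ 0.40997477 -0.31510515]] [ 0.5475492  -0.27622055] [0.09963226 0.26857381 0.10532887 0.27434588]
[[ 0.64803219 -0.22983239]
 [ 0.58534009 -0.22418457]
 [ 0.54168939 -0.21963236]
 [ 0.49826574 -0.2163402 ]
 [ 0.43040031 -0.20961019]]
-5.287147270999802 [ 0.53847117 -0.27996584]
(array([0.4793, 0.2375, 0.2182]), -16.83, array([ 0.001,  0.002, -1.   ])) [ 0.58262275 -0.93180102 -5.09789382] 58.88583540916443 0.11496988254624088
```

View pics/w3.png

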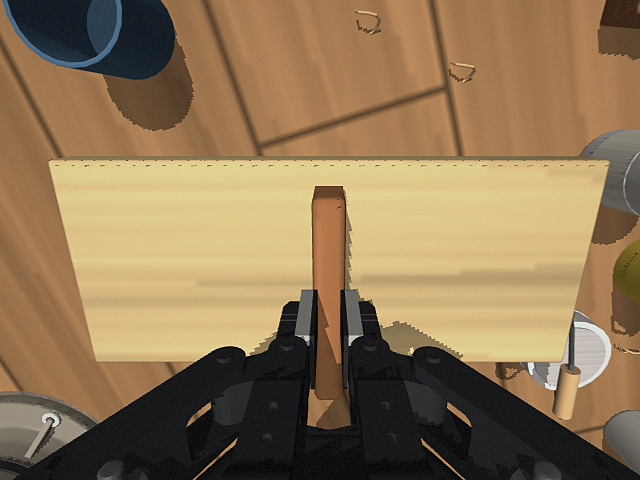

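The board hangs level, its corners at (50,159), (608,161), (563,361) and (97,360). Now I carry it over the panel.

>>> jog_arm:
  deltas:
    - [0.0025,-0.02,0,0,0,0.008,0]
    - [0.005,-0.036,0,0,0,0.016,0]
    - [0.006,-0.045,0,0,0,0.018,0]
    - [0.006,-0.045,0,0,0,0.018,0]
    - [0.006,-0.045,0,0,0,0.018,0]
    - [0.006,-0.045,0,0,0,0.018,0]
    - [0.006,-0.045,0,0,0,0.018,0]
    - [0.006,-0.045,0,0,0,0.018,0]
    - [0.006,-0.045,0,0,0,0.018,0]
    - [0.006,-0.045,0,0,0,0.018,0]

```text
t: 7.0
eef_pos: [0.5331, -0.1801, 0.2148]
tool_rot: [-0.002, 0.75, 0.662, -0.001]
contact_force: [1.9, 0.3, -3.6]
gripper_width: 0.116
grasp_force: 58.9
```

>>> jog_arm:
  deltas:
    - [0.005,-0.045,0,0,0,0.018,0]
    - [0.003,-0.036,0,0,0,0.015,0]
    - [0.0025,-0.0205,0,0,0,0.003,0]
    - [0,0,-0.03,0,0,0,0]
    - [0,0,-0.03,0,0,0,0]
    - [0,0,-0.02,0,0,0,0]
    - [0,0,0,0,0,0,0]
    - [0,0,0,0,0,0,0]
    - [0,0,0,0,0,0,0]

```text
t: 7.9
eef_pos: [0.5454, -0.2808, 0.1379]
tool_rot: [0.0, 0.738, 0.675, 0.0]
contact_force: [0.5, -0.5, -3.2]
gripper_width: 0.118
grasp_force: 59.0
```

```bash
python3 - <<'E'
from h import *
o=tool();print(o[1:],o[0]["q"]);p=o[1]
d=dict(np.load("w3.npz"))
P=np.array([ray(d,q,.1876)[:2] for q in((50,159),(608,161),(563,361),(97,360))]);print(P.mean(0),np.linalg.norm(P-np.roll(P,1,0),axis=1),"tcp .4793 .2375")
for e in(P[1]-P[0],P[2]-P[3]):print(np.degrees(np.arctan2(e[1],e[0])))
d2=cam("wrist");np.savez("w4.npz",**d2);t=cam("top");np.savez("top4.npz",**t)
a=cv2.resize(d2["img"],(400,300));b=cv2.resize(t["img"][180:312,340:516],(400,300))
cv2.imwrite("pics/w4.png",np.hstack([a,b])[:,:,::-1])
E
```

```text
(array([ 0.5454, -0.2808,  0.1379]), -5.16, array([ 0.001, -0.001, -1.   ])) [-0.07987742  0.53180805  0.62182044  1.8179744  -0.38213459  0.9131232
  0.62392903]
[0.47984961 0.2391005 ] [0.1173429  0.2753348  0.11730217 0.27659732] tcp .4793 .2375
-17.02841840826802
-17.01769631308757
```

View pics/w4.png

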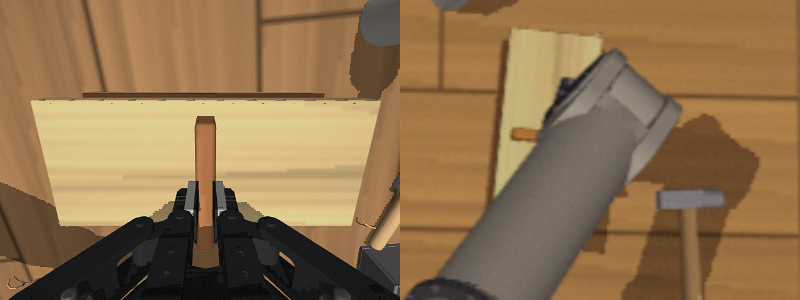

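The panel's far edge shows beyond the board, from about (133,150) to (518,150) at full resolution. I measure its corners exactly.

```bash
python3 - <<'E'
from h import *
d=dict(np.load("w4.npz"));g=cv2.cvtColor(d["img"],cv2.COLOR_RGB2HSV)
m=(g[140:165,:,2]<115)&(g[140:165,:,1]>120)
for u in(150,320,500):print(u,[int(v) for v in g[140:168,u,2]])
for v in(149,150,151,152):
    x=np.where(m[v-140,100:540])[0]+100;print(v,x.min() if len(x) else 0,x.max() if len(x) else 0,len(x))
E
```

```text
150 [175, 170, 173, 170, 175, 174, 151, 139, 114, 74, 96, 90, 90, 88, 88, 87, 121, 135, 140, 137, 206, 228, 222, 221, 222, 222, 221, 221]
320 [172, 172, 175, 173, 174, 173, 174, 132, 149, 56, 90, 87, 88, 91, 87, 88, 117, 130, 135, 136, 209, 229, 225, 222, 222, 224, 224, 226]
500 [164, 163, 165, 160, 161, 164, 165, 153, 145, 69, 91, 85, 89, 84, 86, 84, 100, 127, 126, 128, 72, 222, 217, 214, 219, 219, 219, 217]
149 132 518 381
150 132 519 388
151 132 518 387
152 132 518 387
```

```bash
python3 - <<'E'
from h import *
d=dict(np.load("w4.npz"));A=ray(d,(131.5,148.6),.02)[:2];B=ray(d,(519,148.6),.02)[:2]
e=(B-A)/np.linalg.norm(B-A);n=np.array([e[1],-e[0]]);print(A,B,np.linalg.norm(B-A),np.degrees(np.arctan2(e[1],e[0])),"centre",(A+B)/2+n*.06)
# board far edge 160.0, z = .1379-.0486+.018
g=d["img"][161,:,0].astype(int);print(np.where(g>200)[0][[0,-1]])
zb=.1379-.0486+.018
x0,x1=np.where(g>200)[0][[0,-1]]
C=ray(d,(x0,160.2),zb)[:2];D=ray(d,(x1+1,160.2),zb)[:2];f=(D-C)/np.linalg.norm(D-C);print(C,D,np.linalg.norm(D-C),np.degrees(np.arctan2(f[1],f[0])),(C+D)/2+np.array([f[1],-f[0]])*.06)
E
```

```text
[ 0.40881716 -0.20996054] [ 0.68718717 -0.23511454] 0.27950418129248095 -5.163323906969646 centre [ 0.54260246 -0.28229407]
[ 49 608]
[ 0.41316819 -0.20827514] [ 0.68824502 -0.23314287] 0.27619860088113357 -5.165660306431684 [ 0.54530446 -0.28046532]
```

>>> jog_arm:
  deltas:
    - [-0.0025,-0.0015,-0.015,0,0,0,0]
    - [0,0,-0.025,0,0,0,0]
    - [0,0,-0.015,0,0,0,0]
    - [0,0,-0.007,0,0,0,0]
    - [0,0,-0.004,0,0,0,0]
    - [0,0,-0.002,0,0,0,0]
    - [0,0,0,0,0,0,0]
    - [0,0,0,0,0,0,0]

```text
t: 8.8
eef_pos: [0.543, -0.2821, 0.0701]
tool_rot: [0.001, 0.738, 0.675, 0.0]
contact_force: [-0.1, -0.2, -4.2]
gripper_width: 0.117
grasp_force: 59.0
```

>>> jog_arm:
  deltas:
    - [0,0,-0.0015,0,0,0,0]
    - [0,0,-0.0005,0,0,0,0]
    - [0,0,0,0,0,0,0.3]
    - [0,0,0,0,0,0,0.6]
    - [0,0,0,0,0,0,0.6]
    - [0,0,0,0,0,0,0.6]
    - [0,0,0,0,0,0,0.6]
    - [0,0,0,0,0,0,0.6]

```text
t: 9.6
eef_pos: [0.5426, -0.2819, 0.0674]
tool_rot: [0.0, 0.738, 0.675, -0.0]
contact_force: [-0.4, -0.1, 0.9]
gripper_width: 0.599
grasp_force: 0.0
```

>>> jog_arm:
  deltas:
    - [0,0,0.02,0,0,0,0.6]
    - [0,0,0.04,0,0,0,1]
    - [0,0,0.045,0,0,0,1]
    - [0,0,0.045,0,0,0,1]
    - [0,0,0,0,0,0,1]
    - [0,0,0,0,0,0,1]

```text
t: 10.2
eef_pos: [0.5431, -0.282, 0.2185]
tool_rot: [0.001, 0.738, 0.675, 0.001]
contact_force: [-0.5, 0.4, -0.6]
gripper_width: 1.0
grasp_force: 0.0
```

```bash
python3 - <<'E'
from h import *
o=tool();print(o[1:],o[0]["q"])
d=cam("wrist");np.savez("w5.npz",**d)
g=cv2.cvtColor(d["img"],cv2.COLOR_RGB2HSV)
m=cv2.inRange(g,(15,30,185),(35,140,255));m[330:]=0
m=cv2.morphologyEx(m,2,np.ones((5,5)));m=cv2.morphologyEx(m,3,np.ones((25,25)))
c=max(cv2.findContours(m,0,1)[0],key=cv2.contourArea)
P=cv2.approxPolyDP(cv2.convexHull(c),6,True)[:,0];Q=np.array([ray(d,p,.038)[:2] for p in P]);print(P,Q,Q.mean(0),np.linalg.norm(Q-np.roll(Q,1,0),axis=1))
# tin & iron : lid / disc circles in top1 + grip and ring
t=dict(np.load("top1.npz"));s=dict(np.load("scene1.npz"))
def tri(a,b):
    A=[];y=[]
    for dd,uv in((t,a),(s,b)):
        v=rot(dd["attitude"])@np.linalg.inv(dd["K"])@[uv[0],uv[1],1];v/=np.linalg.norm(v);M=np.eye(3)-np.outer(v,v);A.append(M);y.append(M@dd["eye"])
    return np.linalg.lstsq(np.vstack(A),np.hstack(y),rcond=None)[0]
c2=lambda x,y:(260+x/5,180+y/5);sc=lambda x,y:(285+(x-350)/4.4,235+y/5)
print("lid",ray(t,c2(170,107),.085),ray(s,sc(468,294),.085))
print("grip",tri(c2(152,151),sc(518,203)))
for a,b in(((115,143),(497,172)),((189,159),(540,235))):print("gripend",tri(c2(*a),sc(*b)))
print("iron",ray(t,c2(193,424),.012),"disc top scene",ray(s,sc(686,167),.024))
for p in((157,403),(240,445)):print("ring",ray(t,c2(*p),.06))
cv2.imwrite("pics/w5.png",cv2.resize(d["img"],(480,360))[:,:,::-1])
E
```

```text
(array([ 0.5431, -0.282 ,  0.2185]), -5.15, array([ 0.003, -0.   , -1.   ])) [-0.125147    0.43841501  0.68000751  1.75228425 -0.31225751  1.05870512
  0.5731669 ]
[[484 140]
 [469 261]
 [438 276]
 [187 263]
 [171 140]] [[ 0.68525941 -0.23437155]
 [ 0.67559632 -0.34918832]
 [ 0.64531569 -0.36259716]
 [ 0.39971934 -0.32614255]
 [ 0.41034913 -0.20958752]] [ 0.56324798 -0.29637742] [0.2760252  0.11522268 0.03311666 0.24828715 0.11703874]
lid [0.659173   0.04603648 0.085     ] [0.65577817 0.04894742 0.085     ]
grip [0.6263636  0.05474572 0.12876558]
gripend [0.63418904 0.0655633  0.16381445]
gripend [0.61825678 0.04394514 0.09257696]
iron [0.47260727 0.02974179 0.012     ] disc top scene [0.48116198 0.04012988 0.024     ]
ring [0.48362976 0.05048762 0.06      ]
ring [4.59467081e-01 1.86808311e-04 6.00000000e-02]
```

View pics/w5.png

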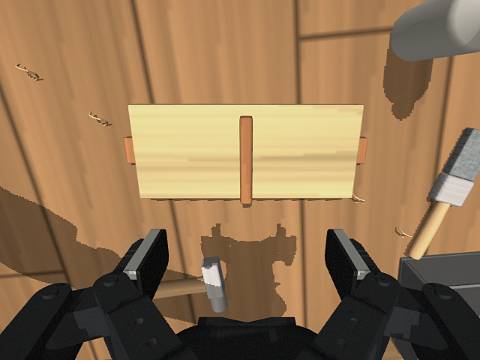

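The board is lined up on the panel: its far-edge corners at (171,140) and (484,140) put the centre at (0.542,-0.282), against the panel's (0.543,-0.282). Next, over to the iron.

>>> jog_arm:
  deltas:
    - [-0.005,0.022,0.01,0,0,-0.03,1]
    - [-0.0086,0.039,0.01,0,0,-0.045,1]
    - [-0.0095,0.044,0,0,0,-0.047,1]
    - [-0.0095,0.044,0,0,0,-0.047,1]
    - [-0.0095,0.044,0,0,0,-0.047,1]
    - [-0.0095,0.044,0,0,0,-0.047,1]
    - [-0.0086,0.039,0,0,0,-0.047,1]
    - [-0.0088,0.038,0,0,0,-0.047,1]
    - [0,0,0,0,0,0,1]
    - [0,0,0,0,0,0,1]

```text
t: 11.25
eef_pos: [0.4725, 0.0329, 0.2362]
tool_rot: [-0.0, 0.845, 0.534, -0.001]
contact_force: [0.6, -0.5, -0.0]
gripper_width: 1.001
grasp_force: 0.0
```

```bash
python3 - <<'E'
from h import *
o=tool();print(o[1:])
d=cam("wrist");np.savez("w6.npz",**d);save(d,"w6.png")
E
```

```text
(array([0.4725, 0.0329, 0.2362]), -25.43, array([-0.002, -0.001, -1.   ]))
```

View pics/w6.png

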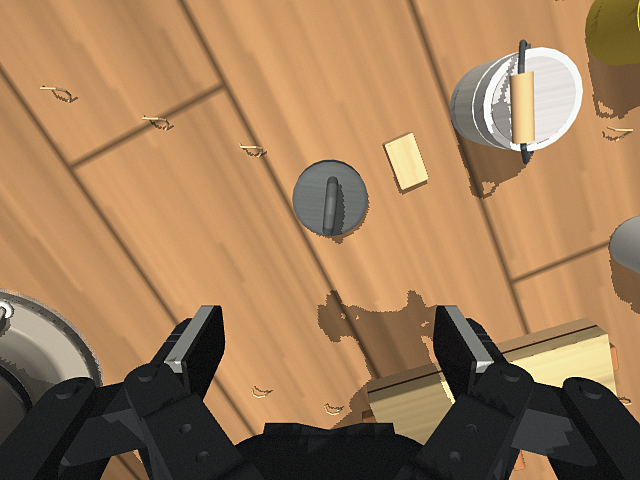

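The iron disc is centred near (331,198). Its ring runs from (333,178) to (328,235), nearly along the tool's x axis as intended. The tin's grip is at (524,108) and the offcut at (406,162).

```bash
python3 - <<'E'
from h import *
d=dict(np.load("w6.npz"))
hsv=cv2.cvtColor(d["img"],cv2.COLOR_RGB2HSV)
m=cv2.inRange(hsv,(0,0,0),(180,70,150));k=np.zeros_like(m);k[150:245,285:375]=m[150:245,285:375]
k=cv2.morphologyEx(k,2,np.ones((5,5)));c=max(cv2.findContours(k,0,1)[0],key=cv2.contourArea)
print(cv2.boundingRect(c),cv2.minEnclosingCircle(c),cv2.fitEllipse(c))
ce=cv2.fitEllipse(c)[0];print("disc",ray(d,ce,.014),ray(d,ce,.02),[ray(d,p,.024)[:2] for p in((293,198),(368,198))])
r=cv2.inRange(hsv,(0,0,0),(180,90,75));k=np.zeros_like(r);k[175:238,315:345]=r[175:238,315:345]
c=max(cv2.findContours(k,0,1)[0],key=cv2.contourArea);print(cv2.minAreaRect(c),cv2.boundingRect(c))
A=ray(d,(333,182),.05);B=ray(d,(329,230),.05);e=B-A;print(A,B,np.degrees(np.arctan2(e[1],e[0])),ray(d,(330,210),.071))
print(d["eye"])
# tin grip at alternative heights; lid
for p,z in(((524,108),.128),((524,74),.128),((523,141),.128)):print(ray(d,p,z))
m=cv2.inRange(hsv,(0,0,190),(180,40,255));k=np.zeros_like(m);k[35:165,445:590]=m[35:165,445:590]
ys,xs=np.where(k);print(xs.max(),ys[xs>540].min(),ys[xs>540].max())
E
```

```text
(293, 161, 75, 75) ((329.68548583984375, 197.78091430664062), 37.91729736328125) ((329.646240234375, 197.9332275390625), (74.0426025390625, 74.490234375), 155.5289306640625)
disc [0.47185436 0.03141208 0.014     ] [0.47241948 0.03262483 0.02      ] [array([0.43916231, 0.0493293 ]), array([0.50792684, 0.01667365])]
((337.5726013183594, 206.51597595214844), (14.548876762390137, 58.12174606323242), 5.290081024169922) (328, 177, 17, 59)
[0.48452749 0.05099067 0.05      ] [0.46109868 0.01031353 0.05      ] -119.94065145410156 [0.47280059 0.03286738 0.071     ]
[0.50713178 0.10711767 0.38854763]
[0.62690012 0.05408553 0.128     ]
[0.6327122  0.07456187 0.128     ]
[0.62031937 0.03339221 0.128     ]
582 47 147
```

>>> jog_arm:
  deltas:
    - [0,0,-0.03,0,0,-0.04,0.6]
    - [0,0,-0.045,0,0,0,0.6]
    - [0,0,-0.045,0,0,0,0.6]
    - [0,0,-0.034,0,0,0,0.6]
    - [0,0,-0.011,0,0,0,0.6]
    - [0,0,0,0,0,0,0]
    - [0,0,0,0,0,0,0]
    - [0,0,0,0,0,0,0]
    - [0,0,0,0,0,0,0]
    - [0,0,0,0,0,0,0]
  newtons: 80

```text
t: 12.3
eef_pos: [0.4743, 0.0325, 0.0734]
tool_rot: [0.0, 0.857, 0.516, 0.001]
contact_force: [-0.5, -0.4, -0.2]
gripper_width: 0.001
grasp_force: 0.0
```

>>> jog_arm:
  deltas:
    - [0,0,0,0,0,0,0]
    - [0,0,0,0,0,0,0]
    - [0,0,0,0,0,0,0]

```text
t: 12.6
eef_pos: [0.4736, 0.0322, 0.0725]
tool_rot: [-0.0, 0.857, 0.516, 0.0]
contact_force: [-0.2, 0.1, 0.9]
gripper_width: -0.001
grasp_force: 0.0
```

The fingers shut on nothing, so I need to look.

```bash
python3 - <<'E'
from h import *
d=cam("wrist");np.savez("w7.npz",**d);s=cam("scene");np.savez("s7.npz",**s)
a=cv2.resize(d["img"][100:420,120:560],(440,320));b=cv2.resize(s["img"][200:320,300:440],(350,300));b=np.vstack([b,np.zeros((20,350,3),np.uint8)])
cv2.imwrite("pics/w7.png",np.hstack([a,b])[:,:,::-1])
E
```

```text
(no output)
```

View pics/w7.png

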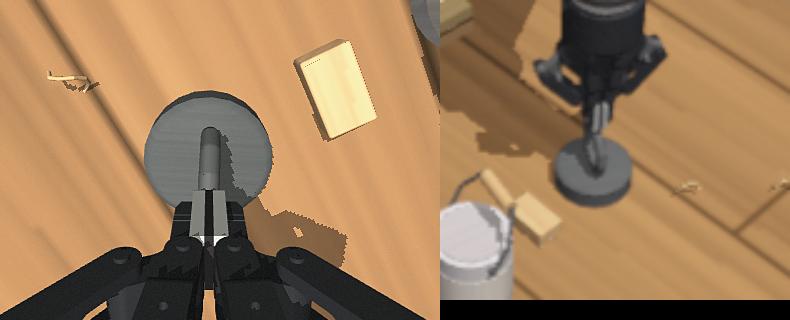

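```bash
python3 - <<'E'
from h import *
w=dict(np.load("w7.npz"));s=dict(np.load("s7.npz"))
def proj(d,p):
    v=np.array(d["K"])@(rot(d["attitude"]).T@(np.array(p)-d["eye"]));return v[:2]/v[2]
for n,p in(("tip",(.4736,.0322,.0505)),("tcp",(.4736,.0322,.0725)),("apex",(.472,.032,.076)),("disc",(.472,.032,.024))):
    a=proj(w,p);b=proj(s,p);print(n,a,a-[120,100],"scene",b,(b-[300,200])*2.5+[440,0])
save(w,"w7b.png",(240,180,440,360),3)
im=cv2.resize(s["img"][215:290,325:405],None,fx=6,fy=6,interpolation=2);im2=cv2.resize(w["img"][180:330,270:390],(360,450),interpolation=2)
cv2.imwrite("pics/c7.png",np.hstack([im,im2])[:,:,::-1])
E
```

```text
tip [330.27235869 278.72321548] [210.27235869 178.72321548] scene [361.55902788 257.89700751] [593.89756971 144.74251878]
tcp [330.49626193 298.87762853] [210.49626193 198.87762853] scene [361.92057403 251.80906578] [594.80143508 129.52266444]
apex [327.64409134 304.35413068] [207.64409134 204.35413068] scene [362.37369314 250.44376764] [595.93423285 126.1094191 ]
disc [327.82681284 261.06344059] [207.82681284 161.06344059] scene [361.51917949 264.67489676] [593.79794872 161.68724191]
```

View pics/c7.png

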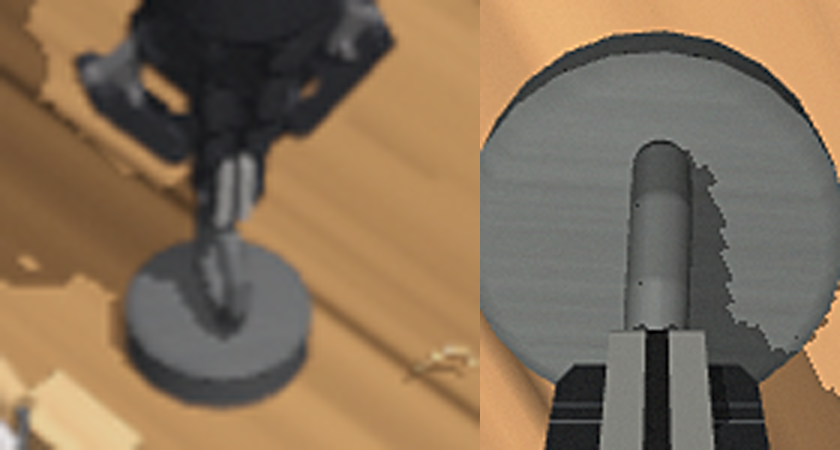

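The pictures show the pads shut just above the ring, about 20 mm higher than the nominal TCP geometry implies. I'll open, go 21 mm lower (still clear of the disc in either case) and grip again.

>>> jog_arm:
  deltas:
    - [0,0,0.005,0,0,0,0.6]
    - [0,0,0,0,0,0,0.6]
    - [0,0,0,0,0,0,0.6]
    - [0,0,0,0,0,0,0.6]
    - [0,0,-0.013,0,0,0,0.6]
    - [0,0,-0.01,0,0,0,0.6]
    - [0,0,-0.003,0,0,0,0.6]
    - [0,0,0,0,0,0,0.6]

```text
t: 13.5
eef_pos: [0.4728, 0.0318, 0.0504]
tool_rot: [-0.0, 0.857, 0.516, -0.001]
contact_force: [-1.0, 0.8, 0.6]
gripper_width: 0.6
grasp_force: 0.0
```

>>> jog_arm:
  deltas:
    - [0,0,0,0,0,0,0]
    - [0,0,0,0,0,0,0]
    - [0,0,0,0,0,0,0]
    - [0,0,0,0,0,0,0]
    - [0,0,0,0,0,0,0]
    - [0,0,0,0,0,0,0]
    - [0,0,0,0,0,0,0]

```text
t: 14.2
eef_pos: [0.4737, 0.0322, 0.0517]
tool_rot: [-0.0, 0.857, 0.516, 0.0]
contact_force: [-1.9, -0.6, 6.2]
gripper_width: 0.082
grasp_force: 78.6
```

>>> jog_arm:
  deltas:
    - [0,0,0.004,0,0,0,0]
    - [0,0,0.015,0,0,0,0]
    - [0,0,0.03,0,0,0,0]
    - [0,0,0.04,0,0,0,0]
    - [0,0,0.03,0,0,0,0]
    - [0,0,0.01,0,0,0,0]
    - [0,-0.012,0,0,0,0,0]
    - [-0.001,-0.025,0,0,0,0,0]
    - [-0.001,-0.035,0,0,0,0,0]
    - [-0.001,-0.04,0,0,0,0,0]

```text
t: 15.2
eef_pos: [0.4687, -0.0806, 0.1782]
tool_rot: [-0.001, 0.856, 0.517, -0.002]
contact_force: [0.4, 0.2, -6.5]
gripper_width: 0.085
grasp_force: 78.8
```

>>> jog_arm:
  deltas:
    - [-0.001,-0.045,0,0,0,0,0]
    - [-0.001,-0.045,0,0,0,0,0]
    - [-0.001,-0.04,0,0,0,0,0]
    - [-0.001,-0.035,0,0,0,0,0]
    - [0,-0.02,0,0,0,0,0]
    - [0,-0.01,0,0,0,0,0]
    - [0,0,-0.025,0,0,0,0]
    - [0,0,-0.03,0,0,0,0]
    - [0,0,-0.02,0,0,0,0]
    - [0,0,0,0,0,0,0]

```text
t: 16.2
eef_pos: [0.4635, -0.2725, 0.1014]
tool_rot: [-0.004, 0.856, 0.516, -0.003]
contact_force: [-1.1, 0.8, -5.6]
gripper_width: 0.079
grasp_force: 78.8
```

```bash
python3 - <<'E'
from h import *
o=tool();print(o[1:],o[0]["contact_force"],o[0]["grasp_force"],o[0]["q"])
E
```

```text
(array([ 0.4635, -0.2725,  0.1014]), -27.85, array([-0.008,  0.003, -1.   ])) [-1.10103179  0.77722211 -5.60310193] 78.77698838710785 [-0.11430316  0.4916929   0.68654929  2.0181683  -0.43422348  0.78840846
  0.34393597]
```

>>> jog_arm:
  deltas:
    - [0,-0.001,-0.003,0,0,0,0]
    - [0,0,-0.003,0,0,0,0]
    - [0,0,-0.002,0,0,0,0]
    - [0,0,0,0,0,0,0]
    - [0,0,0,0,0,0,0]

```text
t: 16.7
eef_pos: [0.4669, -0.2759, 0.0978]
tool_rot: [0.0, 0.857, 0.516, 0.0]
contact_force: [-0.8, 0.1, -6.1]
gripper_width: 0.08
grasp_force: 78.9
```

>>> jog_arm:
  deltas:
    - [0,0,-0.003,0,0,0,0]
    - [0,0,-0.002,0,0,0,0]
    - [0,0,-0.0015,0,0,0,0]
    - [0,0,-0.0015,0,0,0,0]
    - [0,0,-0.001,0,0,0,0]
    - [0,0,0,0,0,0,0]

```text
t: 17.3
eef_pos: [0.466, -0.2755, 0.0898]
tool_rot: [-0.001, 0.857, 0.516, 0.0]
contact_force: [-7.4, 5.4, 15.0]
gripper_width: 0.08
grasp_force: 81.6
```

>>> jog_arm:
  deltas:
    - [0,0,0.0008,0,0,0,0]
    - [0,0,0,0,0,0,0]
    - [0,0,0,0,0,0,0.2]
    - [0,0,0,0,0,0,0.5]
    - [0,0,0,0,0,0,0.5]
    - [0,0,0,0,0,0,0.5]

```text
t: 17.9
eef_pos: [0.4669, -0.2761, 0.0893]
tool_rot: [0.0, 0.857, 0.516, 0.0]
contact_force: [-0.2, 0.7, 0.1]
gripper_width: 0.497
grasp_force: 0.0
```

>>> jog_arm:
  deltas:
    - [0,0,0.02,0,0,0,0.5]
    - [0,0,0.04,0,0,0,0.5]
    - [0,0,0.045,0,0,0,0.6]
    - [0,0,0.045,0,0,0,0.6]
    - [0,0,0,0,0,0,0.6]
    - [0,0,0,0,0,0,0.6]

```text
t: 18.5
eef_pos: [0.4672, -0.276, 0.2401]
tool_rot: [0.001, 0.857, 0.516, 0.001]
contact_force: [-0.1, 0.5, -0.7]
gripper_width: 0.596
grasp_force: 0.0
```

```bash
python3 - <<'E'
from h import *
o=tool();print(o[1:],o[0]["contact_force"])
d=cam("wrist");np.savez("w8.npz",**d)
hsv=cv2.cvtColor(d["img"],cv2.COLOR_RGB2HSV)
m=cv2.inRange(hsv,(0,0,0),(180,70,150));m[260:]=0
m=cv2.morphologyEx(m,2,np.ones((5,5)))
for c in cv2.findContours(m,0,1)[0]:
    if cv2.contourArea(c)>2500: e=cv2.fitEllipse(c);print(e,ray(d,e[0],.055))
m=cv2.inRange(hsv,(15,30,185),(35,140,255));m[330:]=0
m=cv2.morphologyEx(m,2,np.ones((5,5)));m=cv2.morphologyEx(m,3,np.ones((25,25)))
c=max(cv2.findContours(m,0,1)[0],key=cv2.contourArea)
P=cv2.approxPolyDP(cv2.convexHull(c),8,True)[:,0];print(P.tolist(),[np.round(ray(d,p,.038)[:2],4).tolist() for p in P])
a=cv2.resize(d["img"],(480,360));cv2.imwrite("pics/w8.png",a[:,:,::-1])
E
```

```text
(array([ 0.4672, -0.276 ,  0.2401]), -27.88, array([ 0.003, -0.   , -1.   ])) [-0.091251    0.53011028 -0.67034655]
((326.29620361328125, 206.04281616210938), (80.82510375976562, 81.651611328125), 154.50537109375) [ 0.46469406 -0.27541243  0.055     ]
[[564, 133], [555, 171], [525, 197], [308, 289], [238, 207], [245, 168], [405, 71], [529, 47]] [[0.6921, -0.3212], [0.6742, -0.3518], [0.6404, -0.3628], [0.4026, -0.3504], [0.3847, -0.2388], [0.4113, -0.2093], [0.5823, -0.203], [0.686, -0.2361]]
```

View pics/w8.png

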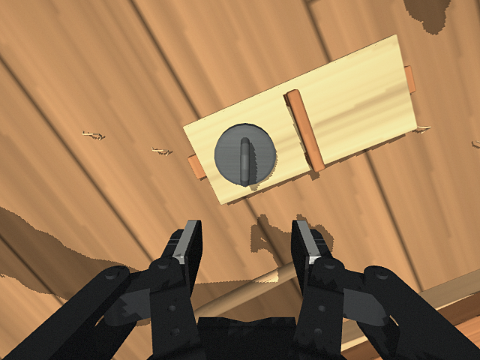

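I have now viewed 12 pictures (several of them composites), which is over the limit of 10, so I'll view no more and work from numbers. The iron stands at (0.465,-0.275) on the board, and the board hasn't moved. Now to the tin.

>>> jog_arm:
  deltas:
    - [0.008,0.017,0,0,0,0.02,0.6]
    - [0.016,0.033,0,0,0,0.02,0.6]
    - [0.02,0.042,0,0,0,0.022,0.6]
    - [0.02,0.042,0,0,0,0.022,0.6]
    - [0.02,0.042,0,0,0,0.022,0.6]
    - [0.02,0.042,0,0,0,0.022,0.6]
    - [0.02,0.042,0,0,0,0.022,0.6]
    - [0.02,0.042,0,0,0,0.022,0.6]
    - [0.016,0.028,0,0,0,0.022,0.6]
    - [0,0,0,0,0,0,0.3]

```text
t: 19.55
eef_pos: [0.6271, 0.0609, 0.2361]
tool_rot: [-0.001, 0.8, 0.6, -0.001]
contact_force: [0.0, 0.4, -0.6]
gripper_width: 0.445
grasp_force: 0.0
```

>>> jog_arm:
  deltas:
    - [0,0,0,0,0,0,0.3]
    - [0,0,0,0,0,0,0.3]
    - [0,0,0,0,0,0,0.3]

```text
t: 19.85
eef_pos: [0.6259, 0.0523, 0.2388]
tool_rot: [-0.0, 0.804, 0.595, -0.001]
contact_force: [0.1, -0.1, 0.7]
gripper_width: 0.297
grasp_force: 0.0
```

```bash
python3 - <<'E'
from h import *
o=tool();print(o[1:],o[0]["gripper_width"])
d=cam("wrist");np.savez("w9.npz",**d)
hsv=cv2.cvtColor(d["img"],cv2.COLOR_RGB2HSV)
m=cv2.inRange(hsv,(10,70,150),(22,170,255));m[:90]=0;m[330:]=0;m[:,:220]=0;m[:,430:]=0
m=cv2.morphologyEx(m,2,np.ones((5,5)))
def proj(d,p):
    v=np.array(d["K"])@(rot(d["attitude"]).T@(np.array(p)-d["eye"]));return v[:2]/v[2]
print("expect grip",proj(d,(.6266,.0545,.128)),"lid",proj(d,(.657,.046,.085)),"tip",proj(d,o[1]-[0,0,.0]))
for c in cv2.findContours(m,0,1)[0]:
    if cv2.contourArea(c)>150:
        r=cv2.minAreaRect(c);print(r,[np.round(ray(d,r[0],z),4) for z in(.125,.13)])
w=cv2.inRange(hsv,(0,0,150),(180,45,255));w[330:]=0;w=cv2.morphologyEx(w,2,np.ones((5,5)))
for c in cv2.findContours(w,0,1)[0]:
    if cv2.contourArea(c)>800:print("white",cv2.boundingRect(c),cv2.contourArea(c))
E
```

```text
(array([0.6259, 0.0523, 0.2388]), -16.94, array([-0.001, -0.   , -1.   ])) 0.2969738808008733
expect grip [329.5929124  225.54076542] lid [366.09871056 210.3057258 ] tip [330.08844659 299.12251632]
((333.1331787109375, 225.9955596923828), (56.16880798339844, 6.996115207672119), 88.09085083007812) [array([0.6288, 0.0525, 0.125 ]), array([0.6292, 0.054 , 0.13  ])]
((360.5, 209.5), (239.0, 137.0), 90.0) [array([0.6521, 0.0589, 0.125 ]), array([0.6521, 0.0602, 0.13  ])]
((286.5, 209.5), (239.0, 133.0), 90.0) [array([0.5991, 0.075 , 0.125 ]), array([0.6001, 0.0761, 0.13  ])]
white (338, 165, 68, 86) 4555.0
white (484, 103, 78, 74) 3756.5
white (413, 0, 86, 35) 2145.5
```

>>> jog_arm:
  deltas:
    - [0.001,0.001,-0.03,0,0,0,0.3]
    - [0,0,-0.04,0,0,0,0.3]
    - [0,0,-0.035,0,0,0,0.3]
    - [0,0,-0.018,0,0,0,0.3]
    - [0,0,-0.006,0,0,0,0.3]
    - [0,0,0,0,0,0,0.2]
    - [0,0,0,0,0,0,0.2]
    - [0,0,0,0,0,0,0.2]
  newtons: 20

```text
t: 20.7
eef_pos: [0.6284, 0.055, 0.1116]
tool_rot: [0.0, 0.803, 0.596, 0.001]
contact_force: [-0.7, -0.8, -0.3]
gripper_width: 0.196
grasp_force: 0.1
```

```bash
python3 - <<'E'
from h import *
o=tool();print(o[1:],o[0]["gripper_width"],o[0]["contact_force"],o[0]["grasp_force"])
d=cam("wrist");np.savez("w10.npz",**d);s=cam("scene");np.savez("s10.npz",**s)
def proj(d,p):
    v=np.array(d["K"])@(rot(d["attitude"]).T@(np.array(p)-d["eye"]));return v[:2]/v[2]
hsv=cv2.cvtColor(d["img"],cv2.COLOR_RGB2HSV)
m=cv2.inRange(hsv,(8,60,110),(24,170,255))
m2=m.copy();m2[:180]=0;m2[360:]=0;m2[:,:290]=0;m2[:,370:]=0;m2=cv2.morphologyEx(m2,2,np.ones((3,3)))
print("expect grip",proj(d,(.627,.0535,.128)),proj(d,(.6335,.074,.128)),proj(d,(.6205,.033,.128)))
for c in cv2.findContours(m2,0,1)[0]:
    if cv2.contourArea(c)>60:print(cv2.boundingRect(c),cv2.contourArea(c))
E
```

```text
(array([0.6284, 0.055 , 0.1116]), -16.8, array([ 0.002,  0.001, -1.   ])) 0.1958775085570246 [-0.73331508 -0.77592296 -0.30165973] 0.12620538007467985
expect grip [328.22181197 321.40979075] [328.9446365  275.03588951] [327.55903475 363.93126527]
(290, 180, 60, 180) 5624.5
```

Next I swing the bail upright between the loosely set fingers.

>>> jog_arm:
  deltas:
    - [0.006,-0.0018,0.003,0,0,0,0.2]
    - [0.006,-0.0018,0.0023,0,0,0,0.2]
    - [0.006,-0.0018,0.0016,0,0,0,0.2]
    - [0.006,-0.0018,0.001,0,0,0,0.2]
    - [0.006,-0.0018,0.0005,0,0,0,0.2]
    - [0,0,0,0,0,0,0.2]
    - [0,0,0,0,0,0,0.2]

```text
t: 21.5
eef_pos: [0.6577, 0.0458, 0.1184]
tool_rot: [0.0, 0.803, 0.596, -0.0]
contact_force: [-0.5, -0.8, 0.0]
gripper_width: 0.204
grasp_force: 0.0
```

>>> jog_arm:
  deltas:
    - [0,0,0,0,0,0,0]
    - [0,0,0,0,0,0,0]
    - [0,0,0,0,0,0,0]
    - [0,0,0,0,0,0,0]
    - [0,0,0,0,0,0,0]

```text
t: 22.0
eef_pos: [0.6574, 0.046, 0.1185]
tool_rot: [0.0, 0.803, 0.596, -0.0]
contact_force: [0.2, -0.7, -1.0]
gripper_width: 0.155
grasp_force: 19.7
```

```bash
python3 - <<'E'
from h import *
o=tool();print(o[1:],o[0]["gripper_width"],o[0]["contact_force"],o[0]["grasp_force"])
s=cam("scene");s0=dict(np.load("scene1.npz"));np.savez("s11.npz",**s)
# did the tin body move? match lower tin patch
T=s0["img"][305:326,296:330];r=cv2.matchTemplate(s["img"][285:346,276:350],T,cv2.TM_CCOEFF_NORMED);print(cv2.minMaxLoc(r),"unmoved=(20,20)")
E
```

```text
(array([0.6574, 0.046 , 0.1185]), -16.79, array([-0., -0., -1.])) 0.1549115308092752 [ 0.21816906 -0.6597569  -0.96956056] 19.723229706287384
(-0.49758467078208923, 0.9363064765930176, (0, 35), (20, 20)) unmoved=(20,20)
```

The bail is upright, the tin hasn't moved and the grip holds. I squeeze and test-lift.

>>> jog_arm:
  deltas:
    - [0,0,0,0,0,0,0]
    - [0,0,0,0,0,0,0]
    - [0,0,0.002,0,0,0,0]
    - [0,0,0.004,0,0,0,0]
    - [0,0,0.01,0,0,0,0]
    - [0,0,0.01,0,0,0,0]
    - [0,0,0,0,0,0,0]
    - [0,0,0,0,0,0,0]
  newtons: 60

```text
t: 22.85
eef_pos: [0.6578, 0.0462, 0.1452]
tool_rot: [0.0, 0.803, 0.596, 0.001]
contact_force: [-0.6, -0.5, -6.9]
gripper_width: 0.136
grasp_force: 58.4
```

```bash
python3 - <<'E'
from h import *
o=tool();print(o[1:],o[0]["gripper_width"],o[0]["contact_force"],o[0]["grasp_force"])
s=cam("scene");s0=dict(np.load("scene1.npz"))
T=s0["img"][305:326,296:330];r=cv2.matchTemplate(s["img"][275:346,276:350],T,cv2.TM_CCOEFF_NORMED);b=cv2.minMaxLoc(r)
print(b,"unmoved=(20,30)")
g=cv2.cvtColor(s["img"],cv2.COLOR_RGB2HSV);m=cv2.inRange(g,(0,0,110),(180,45,255));k=np.zeros_like(m);k[270:330,285:340]=m[270:330,285:340]
c=max(cv2.findContours(k,0,1)[0],key=cv2.contourArea);print(cv2.minAreaRect(c))
E
```

```text
(array([0.6578, 0.0462, 0.1452]), -16.79, array([ 0.001,  0.   , -1.   ])) 0.13565527841375327 [-0.64355456 -0.51747572 -6.88034172] 58.35412859916687
(-0.48730602860450745, 0.8975148797035217, (0, 45), (19, 23)) unmoved=(20,30)
((312.0, 296.0), (52.0, 34.0), 90.0)
```

Holding the tin (about 6.9 N). I carry it to the far slot.

>>> jog_arm:
  deltas:
    - [0,0,0.015,0,0,0,0]
    - [-0.004,0,0.03,0,0,0,0]
    - [-0.006,0,0.03,0,0,0,0]
    - [-0.006,-0.008,0.015,0,0,0,0]
    - [-0.006,-0.016,0,0,0,0,0]
    - [-0.006,-0.024,0,0,0,0,0]
    - [-0.005,-0.03,0,0,0,0,0]
    - [-0.005,-0.033,0,0,0,0,0]
    - [0,-0.033,0,0,0,0,0]
    - [0,-0.033,0,0,0,0,0]

```text
t: 23.9
eef_pos: [0.6174, -0.1337, 0.2331]
tool_rot: [-0.001, 0.803, 0.596, -0.001]
contact_force: [1.5, 0.7, -6.3]
gripper_width: 0.13
grasp_force: 58.7
```

>>> jog_arm:
  deltas:
    - [0,-0.033,0,0,0,0,0]
    - [0,-0.033,0,0,0,0,0]
    - [0,-0.03,0,0,0,0,0]
    - [0,-0.026,0,0,0,0,0]
    - [0,-0.018,0,0,0,0,0]
    - [0,-0.012,0,0,0,0,0]
    - [0,-0.006,0,0,0,0,0]
    - [0,0,0,0,0,0,0]
    - [0,0,-0.02,0,0,0,0]
    - [0,0,-0.02,0,0,0,0]

```text
t: 24.9
eef_pos: [0.6205, -0.2873, 0.1945]
tool_rot: [0.0, 0.802, 0.597, 0.001]
contact_force: [0.1, 1.3, -6.6]
gripper_width: 0.133
grasp_force: 58.7
```

>>> jog_arm:
  deltas:
    - [0,0,-0.01,0,0,0,0]
    - [0,0,0,0,0,0,0]
    - [0,0,0,0,0,0,0]
    - [0,0,0,0,0,0,0]

```text
t: 25.3
eef_pos: [0.6203, -0.2891, 0.1859]
tool_rot: [0.001, 0.803, 0.596, 0.001]
contact_force: [1.2, 0.2, -5.4]
gripper_width: 0.135
grasp_force: 58.8
```

```bash
python3 - <<'E'
from h import *
o=tool();print(o[1:],o[0]["gripper_width"],o[0]["contact_force"],o[0]["grasp_force"])
s=cam("scene");np.savez("s12.npz",**s);w=cam("wrist");np.savez("w12.npz",**w);p=o[1]
def proj(d,p):
    v=np.array(d["K"])@(rot(d["attitude"]).T@(np.array(p)-d["eye"]));return v[:2]/v[2]
lid=p-[0,0,.1185-.085];bot_=p-[0,0,.1185]
print("scene expect lid",proj(s,lid),"bottom",proj(s,bot_))
g=cv2.cvtColor(s["img"],cv2.COLOR_RGB2HSV);u,v=map(int,proj(s,lid));m=cv2.inRange(g,(0,0,110),(180,45,255));k=np.zeros_like(m);k[v-30:v+60,u-35:u+35]=m[v-30:v+60,u-35:u+35]
k=cv2.morphologyEx(k,2,np.ones((3,3)))
c=max(cv2.findContours(k,0,1)[0],key=cv2.contourArea);print(cv2.boundingRect(c),cv2.minAreaRect(cv2.convexHull(c)))
E
```

```text
(array([ 0.6203, -0.2891,  0.1859]), -16.77, array([ 0.002, -0.001, -1.   ])) 0.13468977195653611 [ 1.15737869  0.16725423 -5.38823692] 58.76273274421692
scene expect lid [227.84548233 192.21743557] bottom [231.82941653 216.91361209]
(214, 180, 34, 48) ((231.5767059326172, 204.35287475585938), (45.71485900878906, 30.802297592163086), 77.73522186279297)
```

>>> jog_arm:
  deltas:
    - [0,0,-0.008,0,0,0,0]
    - [0,0,-0.008,0,0,0,0]
    - [0,0,-0.005,0,0,0,0]
    - [0,0,-0.003,0,0,0,0]
    - [0,0,-0.001,0,0,0,0]
    - [0,0,0,0,0,0,0]
    - [0,0,0,0,0,0,0]

```text
t: 26.1
eef_pos: [0.6197, -0.289, 0.1599]
tool_rot: [0.0, 0.803, 0.596, 0.0]
contact_force: [0.0, 0.5, -5.9]
gripper_width: 0.135
grasp_force: 58.7
```

>>> jog_arm:
  deltas:
    - [0,0,-0.001,0,0,0,0]
    - [0,0,-0.001,0,0,0,0]
    - [0,0,-0.001,0,0,0,0]
    - [0,0,0,0,0,0,0]

```text
t: 26.5
eef_pos: [0.6195, -0.2888, 0.1567]
tool_rot: [-0.0, 0.803, 0.596, 0.0]
contact_force: [-0.9, 1.0, -4.5]
gripper_width: 0.132
grasp_force: 59.1
```

>>> jog_arm:
  deltas:
    - [0,0,-0.001,0,0,0,0]
    - [0,0,-0.0005,0,0,0,0]
    - [0,0,0,0,0,0,0]
    - [0,0,0,0,0,0,0]

```text
t: 26.9
eef_pos: [0.6202, -0.2891, 0.1565]
tool_rot: [0.001, 0.803, 0.596, 0.001]
contact_force: [-2.1, 2.6, 6.0]
gripper_width: 0.134
grasp_force: 59.9
```

Contact. I release, back off straight up, and check.

>>> jog_arm:
  deltas:
    - [0,0,0,0,0,0,0.15]
    - [0,0,0,0,0,0,0.25]
    - [0,0,0,0,0,0,0.4]
    - [0,0,0,0,0,0,0.4]
    - [0,0,0,0,0,0,0.4]
    - [0,0,0.01,0,0,0,0.4]
    - [0,0,0.02,0,0,0,0.4]
    - [0,0,0.04,0,0,0,0.4]
    - [0,0,0.04,0,0,0,0.4]
    - [0,0,0,0,0,0,0.4]

```text
t: 27.9
eef_pos: [0.6221, -0.2913, 0.2724]
tool_rot: [0.005, 0.803, 0.596, 0.003]
contact_force: [0.0, 0.2, -0.5]
gripper_width: 0.4
grasp_force: 0.0
```

>>> jog_arm:
  deltas:
    - [-0.02,0.03,0.02,0,0,0,0.4]
    - [-0.02,0.04,0,0,0,0,0.4]
    - [-0.02,0.04,0,0,0,0,0.4]
    - [-0.02,0.04,0,0,0,0,0.4]
    - [0,0.04,0,0,0,0,0.4]
    - [0,0.04,0,0,0,0,0.4]
    - [0,0,0,0,0,0,0.4]
    - [0,0,0,0,0,0,0.4]

```text
t: 28.7
eef_pos: [0.5397, -0.0581, 0.2855]
tool_rot: [0.0, 0.802, 0.597, 0.0]
contact_force: [-0.4, -0.9, 0.3]
gripper_width: 0.399
grasp_force: 0.0
```

```bash
python3 - <<'E'
from h import *
o=tool();print(o[1:],o[0]["contact_force"])
s=cam("scene");t=cam("top");np.savez("s13.npz",**s);np.savez("t13.npz",**t)
def proj(d,p):
    v=np.array(d["K"])@(rot(d["attitude"]).T@(np.array(p)-d["eye"]));return v[:2]/v[2]
def blob(d,p,lo,hi,r):
    u,v=map(int,proj(d,p));g=cv2.cvtColor(d["img"],cv2.COLOR_RGB2HSV);m=cv2.inRange(g,lo,hi);k=np.zeros_like(m);k[v-r:v+r,u-r:u+r]=m[v-r:v+r,u-r:u+r]
    k=cv2.morphologyEx(k,3,np.ones((5,5)));k=cv2.morphologyEx(k,2,np.ones((3,3)));c=max(cv2.findContours(k,0,1)[0],key=cv2.contourArea);return cv2.minAreaRect(cv2.convexHull(c))
T=(.62,-.289,.123);I=(.465,-.275,.062)
for n,d in(("top",t),("scene",s)):
    a=blob(d,T,(0,0,120),(180,40,255),32);print(n,"tin",a,proj(d,T),proj(d,(.62,-.289,.038)))
    b=blob(d,I,(0,0,0),(180,60,140),20);print(n,"iron",b,proj(d,I))
a=blob(t,T,(0,0,120),(180,40,255),32);print(ray(t,a[0],.118))
b=blob(t,I,(0,0,0),(180,60,140),20);print(ray(t,b[0],.055))
g=cv2.cvtColor(t["img"],cv2.COLOR_RGB2HSV);m=cv2.inRange(g,(18,0,150),(32,140,255));k=np.zeros_like(m);k[190:300,360:440]=m[190:300,360:440]
r=cv2.minAreaRect(cv2.convexHull(np.argwhere(k)[:,::-1].astype(np.float32)));c=ray(t,r[0],.038);print("board",r,c)
E
```

```text
(array([ 0.5397, -0.0581,  0.2855]), -16.66, array([ 0.001,  0.   , -1.   ])) [-0.428443   -0.9423349   0.29087636]
top tin ((406.5000305175781, 217.0), (26.16295051574707, 27.577163696289062), 45.0) [408.44190966 215.35355979] [403.12715187 218.6916494 ]
top iron ((399.5, 269.0), (24.0, 25.0), 90.0) [399.62902165 268.94189455]
scene tin ((232.3658447265625, 211.7926788330078), (40.97010040283203, 30.589536666870117), 83.6598129272461) [229.37950533 200.94901469] [233.24943185 224.96885058]
scene iron ((280.23175048828125, 195.58538818359375), (28.267452239990234, 27.486583709716797), 38.65980529785156) [280.88823655 192.80428481]
[ 0.61566604 -0.28429728  0.118     ]
[ 0.4649523  -0.27583971  0.055     ]
board ((400.89453125, 241.25205993652344), (40.460670471191406, 95.26315307617188), 6.009006023406982) [ 0.55026111 -0.28255022  0.038     ]
```

Tin, iron and board all measure within tolerance, so I hand the job in.

```bash
python3 -c "
from station import bot
print(bot.hand_in())"
```

```text
the job is handed in; nothing more can be done
None
```

The job is handed in: the board is squarely on the panel, with the iron on the near side of the handle and the tin upright on the far side, all within tolerance by my camera measurements (no verdict came back); I viewed 12 pictures against the limit of 10.

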